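# Empty the blue parts tumbler

### The arm

A 6-joint arm with a two-finger parallel gripper is mounted at the origin on the work surface. World frame = base frame: x ahead of the robot, y to its left, z up, the work surface at z = 0. Lengths are in m, angles in rad, forces in N, time in s.
With the tool pointing down it reaches from about 0.325 to 0.85 m from the base axis. Payload 4.4 kg.
Tool frame: the origin (TCP) lies at the very end of the fingers, on their centre line; the grasp point (between the pads) lies 19 mm behind it; z points along the fingers, x is the direction in which the jaws open and shut, and the axes are right-handed (so a half turn about z gives the same grasp; the last joint's range is limited). The gripper opens to 94 mm and grips with 3 to 60 N. Pads are 16 mm wide; open, the fingers measure 119 mm over their backs; the gripper's body (75 mm by 177 mm) begins 78 mm behind the grasp point.
Start: joints at [-1.345, 0.207, 1.542, -0, 1.393, -0.15], TCP at [0.212, -0.535, 0.205] pointing down, gripper open.
Joint ranges: [-2.73, 2.73], [-0.86, 2.22], [0.23, 2.46], [-1.11, 4.25], [0.08, 2.63], [-2.82, 2.82]. Speed limits (rad/s): [2.79, 2.79, 3.14, 3.14, 3.14, 3.14].

### API

Orientations are given as a unit quaternion [w, x, y, z].
In Python, from station import manip gives the robot as it stands. The module is installed in compiled form; this text tells all that it offers.
- The arm moves only by the tool jog_arm, never from a script. Its argument "increments" is one flat list of numbers, 7 for each row, row after row: the shift along the world's x, y, z in cm, then the turn, a rotation vector about the world's x, y, z in units of 5 degrees (1.0 is 5 degrees), then the finger opening in cm, from 0 to 9.4. A call has 1 to 12 rows; each row shifts and turns the commanded pose from where the row before left it; what a row does not reach is not made up. A row lasts 1/12 s, in which the tool goes at most 41.7 mm and 7.16 degrees, less where a joint would pass 70% of its speed; a pose out of reach is approached as far as the arm can. A call with a gripper value outside its range is refused whole. The fingers move at their own pace and stop on an object; the grip force is fixed at half the most. Time passes only in rows, so rows that do not move let the fingers close. It gives the time, the measured TCP pose, the force and the opening at its end, in the units of the state.
- manip.get_obs(): the state, without advancing time (a new reading comes with each control period).
- manip.get_image(name): name is "side" or "top"; returns (picture, depth): 400x640x3 uint8, blue, green, red; 400x640 float32, m along the optical axis (not along the pixel's ray), 0 where there is no reading.
- manip.get_calibration(name): a dict with "fx", "fy", "cx", "cy" (pixels), "rvec" (rotation vector, rad) and "tvec" (3), from world to camera coordinates, as OpenCV has them. Camera axes: x right, y down, z forward; pixel columns grow to the right and rows downward; lengths in m; the calibration is good to about 2 mm. A picture is of the moment at which its call begins. get_calibration takes no time and is no camera call.
- manip.sign_off(): hands the job in, once; it reports no verdict.
The state is a dict: "t": time; "qpos": joint angles; "qvel": joint speeds; "tau": joint torques, N m; "tcp_pos": TCP position; "tcp_rot": TCP orientation; "force": force on the tool from outside, world axes, zero at the start; "moment": the same for the moment, N m; "opening": opening from 0.0 (shut) to 1.0 (fully open).
Only numpy, scipy, OpenCV 4.12 (cv2) and the standard library are available. Lean on these libraries where they do the work, as an engineer would, in place of code of your own. Each camera call takes 0.05 s, during which the arm holds its last target. There are 200 camera calls.

### The job

The brass gas fittings in the blue-capped tumbler are clean. Turn the blue drum by its crank handle, over the top towards the robot's side, until its port faces straight down and both fittings have dropped into the tray under it; leave the drum like that. The orange tumbler is still in use, so do not turn it.

Things in the scene. Friction and masses are not known exactly. Their poses are not given: they have to be found in the camera images.
- blue_axis (a point): Point on the blue drum's level axis, 125 mm above the bench, fixed to the cradle, in the plane where the crank handle is gripped. y: along the axis; the clear drum (104 mm diameter, 100 long, blue end caps) is centred 113 mm to +y, its flat crank arm turns 35 mm to +y. x: level, away from the robot (yaw within 15 degrees); z: up. An orange tumbler like it may stand on either side.
- blue_handle (a point): Middle of the blue crank handle: freely spinning sleeve, 18 mm diameter, 65 long, parallel to y of blue_axis, 70 mm from it in its x-z plane. Starts on the far side (+x), 5 to 45 degrees above level, port up. Goes over the top; level on the near side (-x) the port, a 90 degree gap with blue lips, faces straight down; a stop is 6 degrees beyond. Turns with about 4 N, stays where left.
- blue_fitting_1: Brass fitting loose in the blue drum: stepped cylinder 26 mm long, 22 mm greatest diameter, about 50 g; origin at its centre. It is to drop into the open grey tray fixed under the drum: 200 mm (x of blue_axis) by 104 mm (y), centred below the drum's centre, rim 52 mm and floor 14 mm above the bench.
- blue_fitting_2: The second brass fitting in the blue drum, like the first; origin at its centre.
- orange_handle (a point): Middle of the orange tumbler's crank handle, same build as the blue one. Not to be turned.

How it is judged:
At the end, for the whole second after the job is handed in: The blue crank handle is on the near side, within 20 mm of the axis height (port within about 16 degrees of straight down), and both brass fittings lie at rest in the tray under the blue drum (x of blue_handle in the frame of blue_axis below -0.05 m and z of blue_handle in the frame of blue_axis between -0.02 and 0.02 m and z of each of blue_fitting_1, blue_fitting_2 in the frame of blue_axis below -0.065 m and x of blue_fitting_1 in the frame of blue_axis between -0.1 and 0.1 m and y of blue_fitting_1 in the frame of blue_axis between 0.061 and 0.165 m and linear speed of each of blue_fitting_1, blue_fitting_2 below 0.03 m/s and x of blue_fitting_2 in the frame of blue_axis between -0.1 and 0.1 m and y of blue_fitting_2 in the frame of blue_axis between 0.061 and 0.165 m); the robot touches nothing.
It fails at once if the orange tumbler's crank is turned (its handle moves more than 20 mm) (distance of orange_handle from where it was at the start of the episode above 0.02 m).
It also fails if it takes over 42 s, if anything falls off the work surface, if the arm or the gripper's body presses on something with over 40 N, if the wrist force passes 120 N, or if a joint passes its speed limit or range.

## Working session

There is one attempt and no reset: what is moved stays moved. The work goes in short steps, Python scripts to look and compute and a tool call to move; the robot and the scene stay as the last step left them, time stands still between calls to the robot, and variables do not carry over. Pictures are saved under pics/ and viewed, about 8 in all and at most 12, crops included, and the job is handed in when it is done.

Besides the shell and the picture viewer there is one more tool, called after "Emit:" as name(argument=value, ...) on one line, values as JSON. jog_arm: Moves the arm, as the interface text tells. Its arguments: {"type":"object","properties":{"increments":{"type":"array"}},"required":["increments"]}

```bash
mkdir -p pics; cat > h.py <<'E'
import numpy as np,cv2
from station import manip
def cloud(n):
    im,d=manip.get_image(n);c=manip.get_calibration(n)
    R=cv2.Rodrigues(np.array(c["rvec"],float))[0];t=np.array(c["tvec"],float).ravel()
    v,u=np.mgrid[:400,:640]
    P=np.stack([(u-c["cx"])/c["fx"]*d,(v-c["cy"])/c["fy"]*d,d],-1)
    W=(P-t)@R; W[d==0]=np.nan
    return im,d,W
E
python3 - <<'E'
from h import *
for n in("side","top"):
    im,d,W=cloud(n);cv2.imwrite(f"pics/{n}0.png",im);np.save(f"{n}0.npy",W);np.save(f"{n}0im.npy",im)
    c=manip.get_calibration(n);print(n,c)
    hsv=cv2.cvtColor(im,cv2.COLOR_BGR2HSV)
    for nm,lo,hi in(("blue",95,125),("orange",5,20)):
        m=(hsv[...,0]>=lo)&(hsv[...,0]<=hi)&(hsv[...,1]>130)&(hsv[...,2]>60)
        k,l,s,ce=cv2.connectedComponentsWithStats(m.astype('uint8'))
        for i in range(1,k):
            if s[i,4]>60:print(n,nm,s[i],np.nanmin(W[l==i],0).round(3),np.nanmax(W[l==i],0).round(3))
print(manip.get_obs())
E
```

```text
side {'fx': 508.739907116685, 'fy': 508.739907116685, 'cx': 318.29298778177025, 'cy': 191.03358801015042, 'rvec': array([ 0.85855376, -2.62353846,  0.93669467]), 'tvec': array([0.46283274, 0.33003281, 1.04692277])}
side blue [529   0  13  10 102] [ 0.444 -1.033  0.12 ] [ 0.479 -1.006  0.153]
side blue [363 111  19  16 136] [ 0.566 -0.425 -0.004] [ 0.681 -0.193  0.174]
side blue [ 330  138   59   58 1292] [ 0.475 -0.183  0.08 ] [ 0.588 -0.05   0.18 ]
side blue [200 170  13  13 140] [ 0.785  0.05  -0.   ] [0.928 0.148 0.144]
side blue [109 210  49  44 739] [0.835 0.259 0.075] [0.887 0.38  0.086]
side orange [197 179  28  20 349] [0.77  0.103 0.084] [0.833 0.165 0.12 ]
side orange [237 198  19  25 201] [ 0.619  0.048 -0.003] [0.762 0.204 0.183]
side orange [ 211  238   68   71 1581] [ 0.496  0.149 -0.005] [0.699 0.33  0.181]
top {'fx': 425.5668431977591, 'fy': 425.5668431977591, 'cx': 321.3176200827714, 'cy': 195.4280419471423, 'rvec': array([ 2.1838241 , -2.14789877,  0.13946704]), 'tvec': array([0.02060152, 0.5928209 , 0.97902036])}
top blue [176  69  50  19 770] [0.836 0.261 0.075] [
[... 733 characters left out ...]
] [0.326 0.743 0.08 ]
{'t': 0.1, 'qpos': array([-1.34450377e+00,  2.07307701e-01,  1.54274106e+00, -8.15590141e-06,
        1.39348871e+00, -1.50512800e-01]), 'qvel': array([-1.81949798e-04, -2.11214407e-03, -3.12944352e-03,  1.48395937e-03,
        5.18872273e-05, -1.72858178e-03]), 'tau': array([-6.48667792e-04, -3.71864212e+01, -2.82294077e+01,  7.00017298e-02,
        3.11104290e-02, -5.00071997e-05]), 'tcp_pos': array([ 0.21139556, -0.53398764,  0.2044555 ]), 'tcp_rot': array([-6.58111998e-04,  8.27028379e-01, -5.62159332e-01, -7.15876962e-04]), 'force': array([-0.33946006, -0.07302233, -0.89104287]), 'moment': array([-0.06498394, -0.0014251 ,  0.03971912]), 'opening': 1.00047057306121}
```

View pics/side0.png

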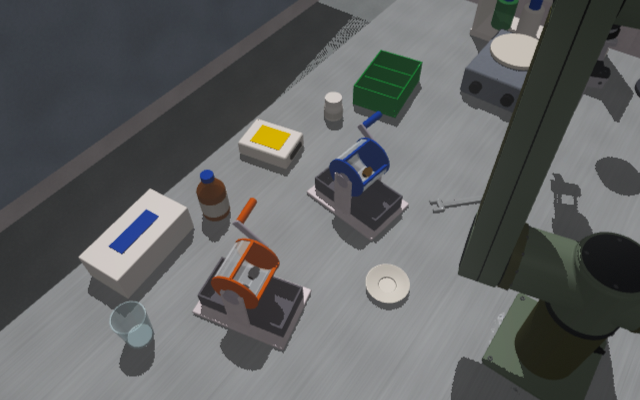

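View pics/top0.png

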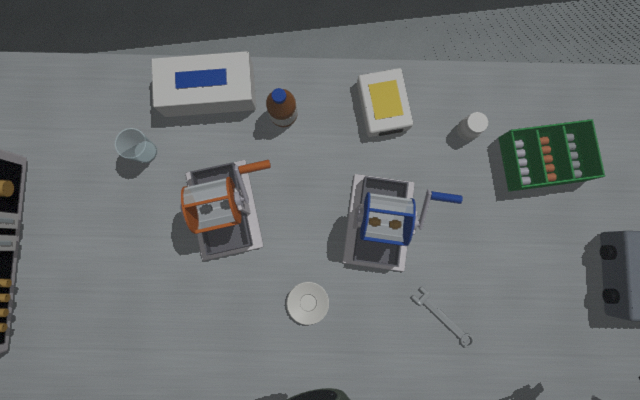

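Top view: the blue drum is at about (388,218) with two brass fittings visible, and its handle is at (446,197). The orange tumbler is on the left at (212,208), with its handle at (254,167). Next I'll fit the handle's axis and yaw.

```bash
python3 - <<'E'
import numpy as np,cv2
from scipy.optimize import least_squares
P=[]
for n,(u,v,w,h) in(("top",(431,188,36,18)),("side",(360,108,25,22))):
    im=np.load(n+"0im.npy");W=np.load(n+"0.npy");hsv=cv2.cvtColor(im,cv2.COLOR_BGR2HSV)
    m=np.zeros((400,640),bool);m[v:v+h,u:u+w]=1
    m&=(hsv[...,0]>=95)&(hsv[...,0]<=130)&(hsv[...,1]>110)
    Q=W[m];Q=Q[(Q[:,2]>.13)&(Q[:,2]<.2)&(Q[:,1]>-.28)&(Q[:,1]<-.17)];P.append(Q)
    print(n,len(Q),np.median(Q,0).round(4),np.percentile(Q,[2,98],axis=0).round(4).tolist())
    # level cylinder r=9 fit: x0,z0,yaw
for Q in P+[np.vstack(P)]:
    yc=Q[:,1].mean()
    def f(p):
        x0,z0,a=p;dx=Q[:,0]-x0;dy=Q[:,1]-yc
        return np.hypot(dx*np.cos(a)+dy*np.sin(a),Q[:,2]-z0)-.009
    r=least_squares(f,[np.median(Q[:,0]),np.median(Q[:,2])-.008,0],loss="soft_l1",f_scale=.002)
    print("x,z,yawdeg at y",r.x[:2].round(4),np.degrees(r.x[2]).round(1),yc.round(4),r.cost)
# tray/cradle yaw: near-bench clear edges; drum caps
im=np.load("top0im.npy");W=np.load("top0.npy")
W=W.reshape(-1,3);k=(np.abs(W[:,2]-.052)<.005)&(abs(W[:,0]-.53)<.15)&(abs(W[:,1]+.11)<.1)
B=W[k][:,:2];print("rim",k.sum(),cv2.minAreaRect((B*1000).astype('float32')))
E
```

```text
top 224 [ 0.5777 -0.2263  0.1698] [[0.5695, -0.2566, 0.1654], [0.5878, -0.1967, 0.1736]]
side 127 [ 0.5744 -0.2239  0.1696] [[0.566, -0.2544, 0.1644], [0.5844, -0.1953, 0.1735]]
x,z,yawdeg at y [0.5783 0.1621] -7.1 -0.2267 0.0001602653002695053
x,z,yawdeg at y [0.5772 0.1622] -6.7 -0.2246 0.0001251833318597399
x,z,yawdeg at y [0.5779 0.1622] -6.8 -0.2259 0.00029916727763498394
rim 344 ((534.5120239257812, -105.68746948242188), (114.71466827392578, 200.2073974609375), 82.92692565917969)
```

Emit:
jog_arm(increments=[3.05,2.5,0.4,0,0,1.02,6,3.05,2.5,0.4,0,0,1.02,6,3.05,2.5,0.4,0,0,1.02,6,3.05,2.5,0.4,0,0,1.02,6,3.05,2.5,0.4,0,0,1.02,6,3.05,2.5,0.4,0,0,1.02,6,3.05,2.5,0.4,0,0,1.02,6,3.05,2.5,0.4,0,0,1.02,6,3.05,2.5,0.4,0,0,1.02,6,3.05,2.5,0.4,0,0,1.02,6,3.05,2.5,0.4,0,0,1.02,6,3.05,2.5,0.4,0,0,1.02,6])

```text
t: 1.1
tcp_pos: [0.5785, -0.2329, 0.253]
tcp_rot: [-0.0, 0.998, -0.061, -0.001]
force: [-0.4, -0.7, 0.1]
opening: 0.639
```

Emit:
jog_arm(increments=[0,0,0,0,0,0,6,0,0,0,0,0,0,6])

```text
t: 1.27
tcp_pos: [0.5786, -0.2328, 0.2528]
tcp_rot: [-0.0, 0.998, -0.061, -0.001]
force: [0.6, 0.6, -0.3]
opening: 0.636
```

```bash
python3 - <<'E'
from h import *
from scipy.spatial.transform import Rotation as R
o=manip.get_obs();q=o["tcp_rot"];M=R.from_quat(q,scalar_first=True).as_matrix()
print(o["t"],o["tcp_pos"],"\n",M.round(3),np.degrees(np.arctan2(M[1,0],M[0,0])))
a=manip.get_image("side")[0];cv2.imwrite("pics/a.png",cv2.resize(a[60:260,260:520],None,fx=3,fy=3))
E
```

```text
1.2667 [ 0.57856769 -0.23282692  0.25275203] 
 [[ 0.993 -0.122 -0.001]
 [-0.122 -0.993  0.   ]
 [-0.001 -0.    -1.   ]] -7.018226728665276
```

View pics/a.png

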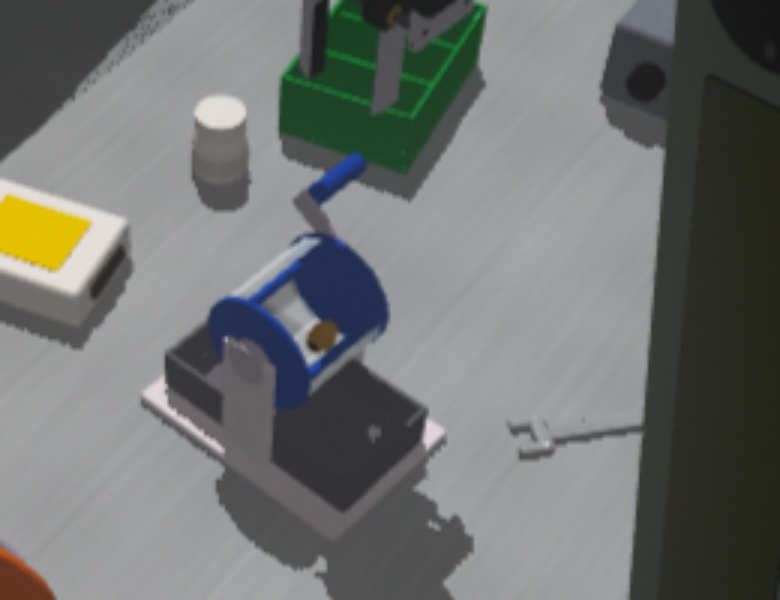

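The fingers (crop 315–390, 0–110) straddle the line above the blue handle (crop 340,175) with nothing in the way. Descend and close.

Emit:
jog_arm(increments=[-0.1,0,-3,0,0,0,6,0,0,-3,0,0,0,6,0,0,-3,0,0,0,6,0,0,-2,0,0,0,6,0,0,0,0,0,0,6,0,0,0,0,0,0,1,0,0,0,0,0,0,1,0,0,0,0,0,0,1,0,0,0,0,0,0,1,0,0,0,0,0,0,1,0,0,0,0,0,0,1])

```text
t: 2.23
tcp_pos: [0.5772, -0.235, 0.1447]
tcp_rot: [0.0, 0.998, -0.063, 0.001]
force: [0.0, -0.0, 0.7]
opening: 0.246
```

Emit:
jog_arm(increments=[0,0,0,0,0,0,1,0,0,0,0,0,0,1,0,0,0,0,0,0,1])

```text
t: 2.48
tcp_pos: [0.5776, -0.235, 0.1443]
tcp_rot: [0.0, 0.998, -0.063, 0.001]
force: [2.3, -0.4, 0.8]
opening: 0.181
```

```bash
python3 - <<'E'
import numpy as np
# shifts in cm along the arc, round A, yaw -7 deg
th=np.radians(np.arange(32,181,5.0));th=np.append(th[:-1],np.pi)
x=7*np.cos(th);z=7*np.sin(th);c,s=np.cos(np.radians(-7)),np.sin(np.radians(-7))
D=np.diff(np.c_[x*c,x*s,z],axis=0)
for t,d in zip(np.degrees(th[1:]),D):print(int(t),d.round(2).tolist())
E
```

```text
37 [-0.34, 0.04, 0.5]
42 [-0.39, 0.05, 0.47]
47 [-0.42, 0.05, 0.44]
52 [-0.46, 0.06, 0.4]
57 [-0.49, 0.06, 0.35]
62 [-0.52, 0.06, 0.31]
67 [-0.55, 0.07, 0.26]
72 [-0.57, 0.07, 0.21]
77 [-0.58, 0.07, 0.16]
82 [-0.6, 0.07, 0.11]
87 [-0.6, 0.07, 0.06]
92 [-0.61, 0.07, 0.01]
97 [-0.6, 0.07, -0.05]
102 [-0.6, 0.07, -0.1]
107 [-0.59, 0.07, -0.15]
112 [-0.57, 0.07, -0.2]
117 [-0.55, 0.07, -0.25]
122 [-0.53, 0.06, -0.3]
127 [-0.5, 0.06, -0.35]
132 [-0.47, 0.06, -0.39]
137 [-0.43, 0.05, -0.43]
142 [-0.39, 0.05, -0.46]
147 [-0.35, 0.04, -0.5]
152 [-0.31, 0.04, -0.53]
157 [-0.26, 0.03, -0.55]
162 [-0.21, 0.03, -0.57]
167 [-0.16, 0.02, -0.59]
172 [-0.11, 0.01, -0.6]
180 [-0.07, 0.01, -0.97]
```

Emit:
jog_arm(increments=[-0.34,0.04,0.5,0,0,0,1,-0.39,0.05,0.47,0,0,0,1,-0.42,0.05,0.44,0,0,0,1,-0.46,0.06,0.4,0,0,0,1,-0.49,0.06,0.35,0,0,0,1,-0.52,0.06,0.31,0,0,0,1])

```text
t: 2.98
tcp_pos: [0.5499, -0.2315, 0.1687]
tcp_rot: [0.0, 0.998, -0.063, 0.0]
force: [4.0, -1.6, -0.9]
opening: 0.179
```

Emit:
jog_arm(increments=[-0.55,0.07,0.26,0,0,0,1,-0.57,0.07,0.21,0,0,0,1,-0.58,0.07,0.16,0,0,0,1,-0.6,0.07,0.11,0,0,0,1,-0.6,0.07,0.06,0,0,0,1,-0.61,0.07,0.01,0,0,0,1,-0.6,0.07,-0.05,0,0,0,1,-0.6,0.07,-0.1,0,0,0,1,-0.59,0.07,-0.15,0,0,0,1,-0.57,0.07,-0.2,0,0,0,1,-0.55,0.07,-0.25,0,0,0,1])

```text
t: 3.9
tcp_pos: [0.4865, -0.2235, 0.1673]
tcp_rot: [-0.0, 0.998, -0.063, 0.001]
force: [10.5, -2.5, -11.6]
opening: 0.185
```

Emit:
jog_arm(increments=[-0.47,0.06,-0.42,0,0,0,1,-0.48,0.06,-0.37,0,0,0,1,-0.47,0.06,-0.39,0,0,0,1,-0.43,0.05,-0.43,0,0,0,1,-0.39,0.05,-0.46,0,0,0,1,-0.35,0.04,-0.5,0,0,0,1])

```text
t: 4.4
tcp_pos: [0.4618, -0.2206, 0.1441]
tcp_rot: [0.0, 0.998, -0.063, 0.002]
force: [7.0, 0.1, -1.4]
opening: 0.186
```

Emit:
jog_arm(increments=[-0.28,0.04,-0.53,0,0,0,1,-0.24,0.03,-0.55,0,0,0,1,-0.21,0.03,-0.57,0,0,0,1,-0.16,0.02,-0.59,0,0,0,1,-0.11,0.01,-0.6,0,0,0,1,-0.05,0,-0.5,0,0,0,1,-0.02,0,-0.4,0,0,0,1,0,0,0,0,0,0,1,0,0,0,0,0,0,1])

```text
t: 5.15
tcp_pos: [0.4503, -0.2191, 0.1051]
tcp_rot: [-0.0, 0.998, -0.063, 0.001]
force: [6.8, -0.4, -2.2]
opening: 0.181
```

```bash
python3 - <<'E'
from h import *
o=manip.get_obs();print(o["t"],o["tcp_pos"],o["force"])
a=manip.get_image("side")[0];b=manip.get_image("top")[0]
cv2.imwrite("pics/b.png",np.hstack([cv2.resize(i,(390,450)) for i in(a[110:260,290:420],b[140:290,320:450])]))
E
```

```text
5.15 [ 0.45027524 -0.21914726  0.1050717 ] [ 6.81038826 -0.43844314 -2.24964291]
```

View pics/b.png

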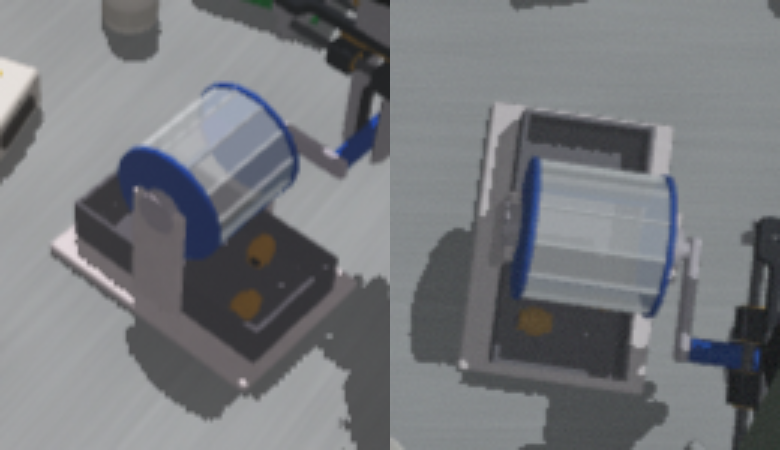

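Both brass pieces appear below the drum on the tray floor (left crop 262,248 and 247,303), and the crank is level on the near side. Release, lift clear and check again.

Emit:
jog_arm(increments=[0,0,0,0,0,0,5,0,0,0,0,0,0,5,0,0,0,0,0,0,5,0,0,0,0,0,0,5,0,0,0,0,0,0,5,0,0,0,0,0,0,5,0,0,0,0,0,0,5])

```text
t: 5.83
tcp_pos: [0.4493, -0.2192, 0.1055]
tcp_rot: [-0.0, 0.998, -0.063, -0.0]
force: [0.3, -0.6, -0.6]
opening: 0.531
```

Emit:
jog_arm(increments=[0,0,1,0,0,0,5,0,0,2,0,0,0,5,0,0,3,0,0,0,5,0,0,3,0,0,0,5,0,-2,3,0,0,0,5,0,-3,2,0,0,0,5,0,-3,0,0,0,0,5,0,-3,0,0,0,0,5,0,-3,0,0,0,0,5,0,0,0,0,0,0,5])

```text
t: 6.67
tcp_pos: [0.449, -0.3643, 0.2466]
tcp_rot: [0.002, 0.998, -0.065, 0.0]
force: [-0.4, -0.0, 0.4]
opening: 0.53
```

```bash
python3 - <<'E'
from h import *
o=manip.get_obs();print(o["t"],o["tcp_pos"],o["force"])
A=np.array([.5195,-.2185,.125]);c,s=np.cos(np.radians(-7)),np.sin(np.radians(-7));M=np.array([[c,s,0],[-s,c,0],[0,0,1]])
out=[]
for n,(y,x) in(("side",(110,290)),("top",(140,320))):
    im,d,W=cloud(n);L=(W-A)@M.T;hsv=cv2.cvtColor(im,cv2.COLOR_BGR2HSV);out.append(cv2.resize(im[y:y+150,x:x+130],(390,450)))
    m=(hsv[...,0]>95)&(hsv[...,0]<130)&(hsv[...,1]>110)&(np.abs(L[...,1])<.032)&(np.abs(L[...,0]+.07)<.04)
    print(n,"handle",m.sum(),np.median(L[m],0).round(4),"ztop",np.percentile(L[m][:,2],95))
    m=(hsv[...,0]>5)&(hsv[...,0]<28)&(hsv[...,1]>110)&(np.abs(L[...,1]-.113)<.07)&(np.abs(L[...,0])<.13)
    k,l,st,_=cv2.connectedComponentsWithStats(m.astype('uint8'))
    for i in range(1,k):
        if st[i,4]>8:print(" brass",st[i],np.median(L[l==i],0).round(3))
    W0=np.load(n+"0.npy")
    for nm,w,I in(("before",W0,np.load(n+"0im.npy")),("after",W,im)):
        h=cv2.cvtColor(I,cv2.COLOR_BGR2HSV);m=(h[...,0]>3)&(h[...,0]<22)&(h[...,1]>130)&(abs(w[...,0]-.634)<.03)&(abs(w[...,1]-.171)<.04)&(w[...,2]>.15)
        print(" orange",nm,m.sum(),np.median(w[m],0).round(4))
cv2.imwrite("pics/c.png",np.hstack(out))
E
```

```text
6.6667 [ 0.44901818 -0.36430975  0.24659148] [-0.42115503 -0.0375249   0.39612236]
side handle 128 [-0.0723  0.0013  0.0053] ztop 0.00864335553855615
 brass [373 188   8  10  58] [-0.038  0.08  -0.094]
 brass [367 207  10   9  63] [-0.066  0.134 -0.094]
 orange before 190 [0.6316 0.1744 0.1793]
 orange after 191 [0.6313 0.1737 0.1791]
top handle 210 [-0.0687  0.0002  0.0059] ztop 0.009023138803152727
 orange before 227 [0.6332 0.1708 0.1791]
 orange after 225 [0.6333 0.1708 0.179 ]
```

View pics/c.png

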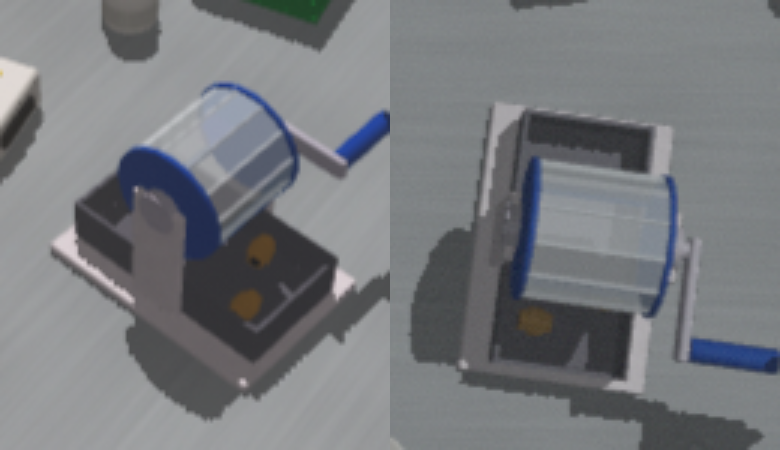

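The handle is level on the near side, both fittings lie still on the tray floor at the same spots as before, and the arm is clear. Handing in.

```bash
python3 -c "
from station import manip
print(manip.sign_off())"
```

```text
the job is handed in; nothing more can be done
None
```

I gripped the blue crank handle, turned it over the top to level on the robot's side, released it and backed away. I then handed the job in at about 6.8 s; no verdict is reported.

My last checks, measured in the axis frame:
- **Blue handle:** it sits at x about -0.070 m and level with the axis to within a few mm, so the port faces straight down.
- **Fittings:** both lie on the tray floor at about (-0.038, 0.080, -0.094) and (-0.066, 0.134, -0.094) m. They looked unmoved between the pictures before and after release.
- **Orange handle:** it moved less than 1 mm between the first and last pictures, within the measurement noise.
- **Robot:** it touches nothing. The highest force I read while turning was about 16 N.

One check was incomplete: the colour search found both fittings only in the side camera. In the top picture only one is visible, on the tray floor; the other is hidden under the drum.

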